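# Set the card lift and hold a spring clip open over the job card

### The job

First turn the knob of the card lift until its white pointer stands at the long white index mark, which raises the job card. Then squeeze the spring clip's handles to free it from its rack, and hold it upright and wide open over the middle of the card's top edge, one jaw well down on each side of the card and the clip touching neither card nor lift. Finish like that, still squeezing and holding the clip open in the air (do not let it close or let go), with the knob still at its mark and the other things on the bench left alone.

Things in the scene. Friction and masses are not known exactly. Their poses are not given: they have to be found in the camera images.
- card_lift: fixed grey sheet-metal case 90 x 250 x 70 mm (its x, y, z); origin at the centre of its underside. The card stands in a slot along its y axis, centred at y = +55 mm, and the knob stands on its top, centred at y = -85 mm. The long white index mark lies on the top beside the knob, on the knob's -x side (short grey marks elsewhere round the knob are only a scale).
- height_knob (a joint): turn of the black knob in rad, about a vertical axis, growing clockwise seen from above, range 0 to 2.0; its white pointer is at the long index mark at 1.20. It stays where it is left (friction 0.06 N m). It starts 0.4 to 1.2 rad short of the mark, and each rad raises the card by 25 mm.
- knob_grip (a point): point on the knob's axis, 24 mm above the case top, mid-height of its grip bar. It turns with the knob: its x axis runs along the bar towards the white pointer, z up. The bar is 46 mm long (x), 14 mm wide (y), 8 to 34 mm above the case top, on a disc of 56 mm diameter, 8 mm thick.
- board: the job card: a stiff white sheet 5 mm thick (x), 110 mm wide (y), standing upright in the case; origin at the middle of its top edge. With the knob at the index mark its top edge is 45 mm above the case top (115 mm above the bench); it starts 15 to 34 mm above the case top.
- board_edge (a point): middle of the card's top edge; x is across the card (normal to its faces), y along the edge, z up
- clip: loose steel spring clip, about 110 g, like a big clothes peg; starts upright, clamped on the rack's strip, handles up and jaws down. Origin at its pivot pin. Its two legs lie on the +x and -x sides, y is along the pin (clip 20 to 30 mm wide there), z up. Squeezing the two handles together along x (about 10 N at full) spreads the jaws; a spring closes them. Pivot to jaw ends: 50 mm down; pivot to handle tops: 52 mm up at most.
- clip_grip (a point): grip point of the clip, midway between the handles, 33 mm above the pivot pin; axes as the clip. At rest the handles splay upward: they measure 48 mm over their outsides at this height and 55 mm at the top; fully squeezed their outsides are parallel, upright and 32 mm apart.
- jaw_a (a joint): opening angle in rad of the +x leg about the pin: -0.05 shut, 0 clamped on a 5 mm sheet, 0.24 fully open (stop), when the two jaw ends are about 29 mm apart inside
- jaw_b (a joint): the same for the -x leg
- jaw_a_tip (a point): lower inner end of the +x jaw (rubber pad 13 mm tall, 22 mm wide)
- jaw_b_tip (a point): lower inner end of the -x jaw
- rack_edge (a point): middle of the top edge of the clip rack: an upright aluminium strip 5 mm thick (x), 100 mm long (y), top 85 mm above the bench, fixed on a dark foot 110 x 130 x 14 mm. The clip starts on it, jaws reaching 30 mm below this edge.
- sealant: bystander: upright plain grey bottle, 48 mm diameter, 130 mm tall; origin under its centre
- coupling: bystander: upright copper pipe coupling, 54 mm diameter, 40 mm tall; origin under its centre
- driver: bystander: screwdriver lying on the bench; origin under its middle
- clip_rack: the fixed clip rack; origin under the centre of its foot, axes as rack_edge
Mind the look-alikes: they are no part of the job. What is meant by the clip is not purple, and is the larger of those in its own colour.

How it is judged:
By the outcome, as a careful person would: the job done as asked, in the order asked, and still so for the second after the job is handed in, while the arm keeps its last pose, push and grip.
It also fails if it takes over 54 s, if anything falls off the work surface, if the arm or the gripper's body presses on something with over 40 N, if the wrist force passes 120 N, or if a joint passes its speed limit or range.

### The arm

A 6-joint arm with a two-finger parallel gripper is mounted at the origin on the work surface. World frame = base frame: x ahead of the robot, y to its left, z up, the work surface at z = 0. Lengths are in mm, angles in rad, forces in N, time in s.
With the tool pointing down it reaches from about 300 to 825 mm from the base axis. Payload 5.4 kg.
Tool frame: the origin (TCP) lies midway between the tips of the shut fingers; the grasp point (between the pads) lies 19 mm behind it (hold_point_z is the distance from the TCP to the grasp point, in mm); z points along the fingers, x is the direction in which the jaws open and shut, and the axes are right-handed (so a half turn about z gives the same grasp; the last joint's range is limited). The gripper opens to 92 mm and grips with 3 to 60 N. Pads are 20 mm wide; open, the fingers measure 128 mm over their backs; the gripper's body (75 mm by 189 mm) begins 69 mm behind the grasp point.
Start: joints at [1.056, 0.158, 1.597, -0, 1.386, -0.21], TCP at [172.569, 548.476, 214.601] pointing down, gripper open.
Joint ranges: [-2.91, 2.91], [-0.94, 2.29], [0.18, 2.7], [-1.29, 4.43], [0.17, 2.64], [-3, 3]. Speed limits (rad/s): [2.57, 2.57, 3.14, 3.14, 3.14, 3.14].

### API

Orientations are given as a unit quaternion [w, x, y, z].
In Python, from station import * gives the robot as it stands.
- The arm moves only by the shell command python3 -m pendant 'ROWS' [FORCE]. ROWS is JSON, a list of rows, each a list of 3 entries, a list of its own where there are three numbers: the shift along the tool's x, y, z in m, then the turn, a rotation vector about the tool's x, y, z in rad, then the closure in counts, from 0 (fully open) to 255 (shut). A call has 1 to 20 rows; each row is the pose to reach, as a shift and turn from the pose commanded when the call began, along the tool's axes at that moment; what a row does not reach only later rows make up. A row lasts 1/12 s, in which the tool goes at most 41.7 mm and 7.16 degrees, less where a joint would pass 70% of its speed; a pose out of reach is approached as far as the arm can. A call with a gripper value outside its range is refused whole. The fingers move at their own pace and stop on an object; FORCE is the grip in N (left out, the last holds). Time passes only in rows, so rows that repeat a pose let the fingers close. It gives the time, the measured TCP pose, the force and the opening at its end, in the units of the state.
- sense(): the state, without advancing time (a new reading comes with each control period).
- capture(name): name is "scene" or "top"; returns a dict with "color" (480x640x3 uint8, blue, green, red), "K" (3x3 intrinsics, pixels), "xyz" and "attitude" of the camera in the world. Camera axes: x right, y up, looking along -z (the intrinsics and any distortion apply to the point x, -y, -z); pixel columns grow to the right and rows downward; lengths in mm; the calibration is good to about 2 mm. A picture is of the moment at which its call begins. There is no depth.
- sign_off(): hands the job in, once; it reports no verdict.
The state is a dict: "t": time; "qpos": joint angles; "joint_vel": joint speeds; "effort": joint torques, N m; "tool_pos": TCP position; "tcp_rot": TCP orientation; "contact_force": force on the tool from outside, world axes, zero at the start; "wrist_torque": the same for the moment, N m; "gripper_width": finger opening in mm.
Only numpy, scipy, OpenCV 4.12 (cv2) and the standard library are available. Lean on these libraries where they do the work, as an engineer would, in place of code of your own. Each camera call takes 0.05 s, during which the arm holds its last target.

## Working session

There is one attempt and no reset: what is moved stays moved. The work goes in short steps, Python scripts to look and compute and a shell command to move; the robot and the scene stay as the last step left them, time stands still between calls to the robot, and variables do not carry over. Pictures are saved under pics/ and viewed, and the job is handed in when it is done.

```bash
ls; mkdir -p pics
python3 - <<'E'
from station import *
import cv2
print(sense())
for n in ("scene","top"):
    c=capture(n); cv2.imwrite(f"pics/{n}0.png",c["color"]); print(n,c["K"],c["xyz"],c["attitude"],[k for k in c])
E
```

```text
pics
{'t': 0.0, 'qpos': array([ 1.05589986e+00,  1.59034050e-01,  1.59821087e+00, -1.50582410e-05,
        1.38616642e+00, -2.10105260e-01]), 'joint_vel': array([-2.16802882e-04, -1.60612776e-04, -1.08783218e-03, -9.43559434e-04,
       -1.76991439e-03,  5.67659040e-05]), 'effort': array([ 2.61228888e-04, -3.85582566e+01, -3.22110379e+01,  7.00647198e-02,
        3.80981388e-02, -1.30023018e-04]), 'tool_pos': array([172.27488985, 547.94696215, 213.63803222]), 'tcp_rot': array([ 3.79945730e-04,  8.06253770e-01,  5.91569126e-01, -8.26195237e-04]), 'contact_force': array([-0.39448632, -0.57811923, -0.13380074]), 'wrist_torque': array([-0.01737951,  0.00704119, -0.02844744]), 'gripper_width': 91.76621718724037}
scene [[581.39392677   0.         308.6304447 ]
 [  0.         581.39392677 245.1959791 ]
 [  0.           0.           1.        ]] [ 938.92607719 -450.75724731  871.64347897] [0.89354267 0.28623899 0.11212901 0.32722442] ['color', 'K', 'xyz', 'attitude']
top [[590.9368624    0.         320.16444838]
 [  0.         590.9368624  228.02794499]
 [  0.           0.           1.        ]] [ 349.41988381  -29.23751427 1154.82877215] [-0.67677548 -0.07319362  0.08329737  0.72779063] ['color', 'K', 'xyz', 'attitude']
```

View pics/scene0.png

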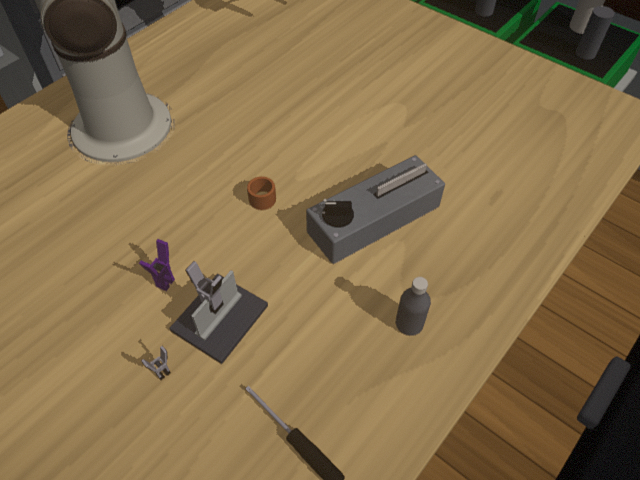

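View pics/top0.png

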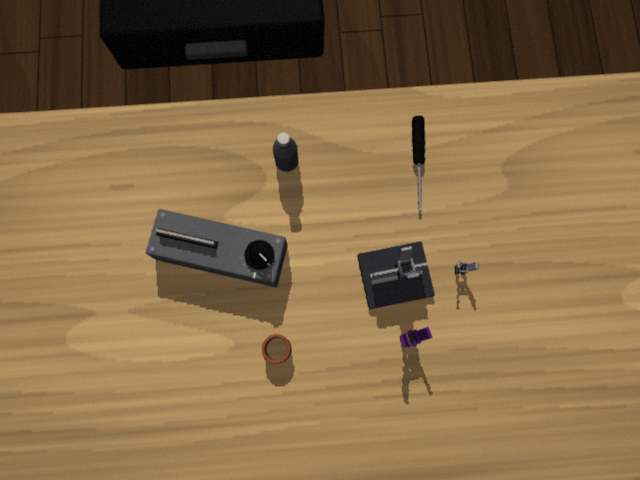

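The scene view shows the lift case at about (375,205), with the knob at (338,212) and the card at (402,180). The rack is at (220,315).

There are three clip candidates in the scene view: steel on the rack (210,288), purple (160,267) and small steel (158,362). The one on the rack fits, since it is steel, is the larger of the two steel ones, and is clamped on the rack strip. I'll confirm it in a crop.

```bash
cat > h.py <<'E'
from station import *
import numpy as np, cv2
from scipy.spatial.transform import Rotation as R
def rot(q): return R.from_quat([q[1],q[2],q[3],q[0]])
def ray(c,u,v):
    K=c["K"]; d=np.array([(u-K[0,2])/K[0,0],-(v-K[1,2])/K[1,1],-1.0])
    return np.array(c["xyz"]),rot(c["attitude"]).apply(d)
def onz(c,u,v,z):
    o,d=ray(c,u,v); return o+d*(z-o[2])/d[2]
def proj(c,p):
    q=rot(c["attitude"]).inv().apply(np.array(p,float)-c["xyz"]); K=c["K"]
    return np.array([K[0,2]+K[0,0]*q[0]/-q[2],K[1,2]-K[1,1]*q[1]/-q[2]])
def tri(c1,p1,c2,p2):
    o1,d1=ray(c1,*p1);o2,d2=ray(c2,*p2);d1/=np.linalg.norm(d1);d2/=np.linalg.norm(d2)
    s=np.linalg.lstsq(np.c_[d1,-d2],o2-o1,rcond=None)[0]
    a=o1+s[0]*d1;b=o2+s[1]*d2; return (a+b)/2,np.linalg.norm(a-b)
def crop(c,x,y,w,h,f,name):
    cv2.imwrite(name,cv2.resize(c["color"][y:y+h,x:x+w],None,fx=f,fy=f,interpolation=cv2.INTER_CUBIC))
E
python3 - <<'E'
from h import *
s=capture("scene");t=capture("top")
A=cv2.resize(s["color"][235:385,130:280],(600,600)); 
cv2.imwrite("pics/a1.png",A)
crop(s,295,145,160,120,5,"pics/a2.png")
crop(t,340,220,150,112,5,"pics/a3.png")
crop(t,140,200,160,120,5,"pics/a4.png")
E
```

```text
(no output)
```

View pics/a1.png

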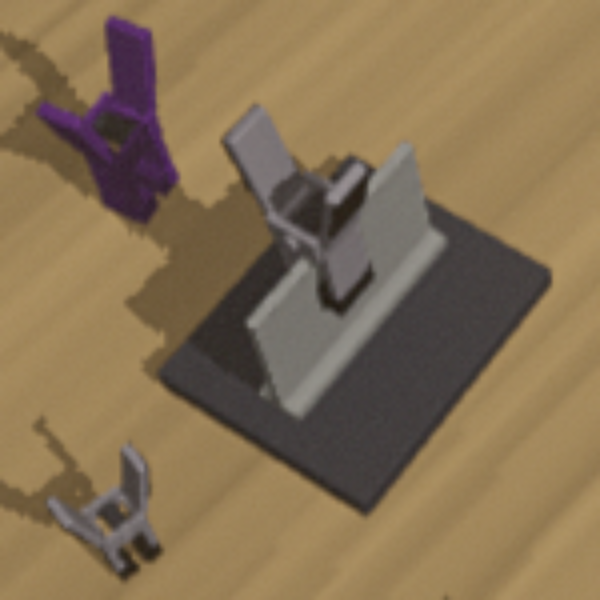

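View pics/a2.png

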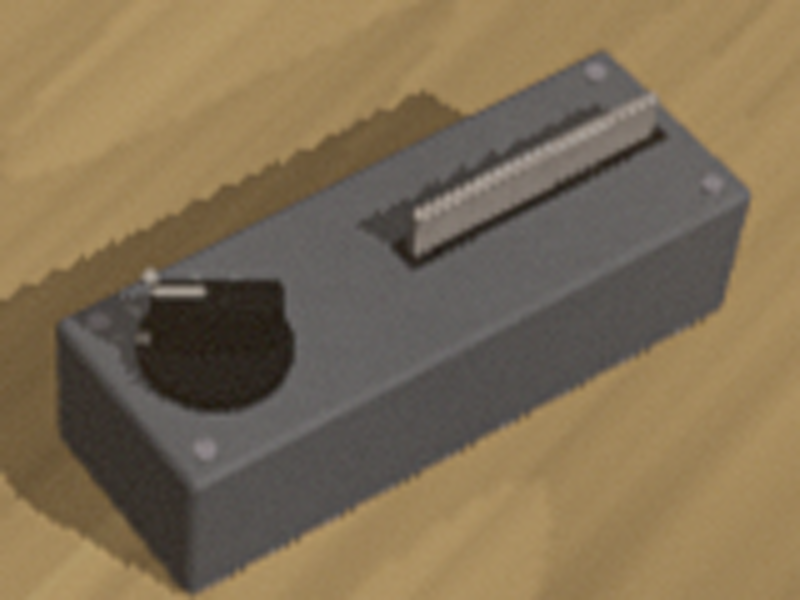

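View pics/a3.png

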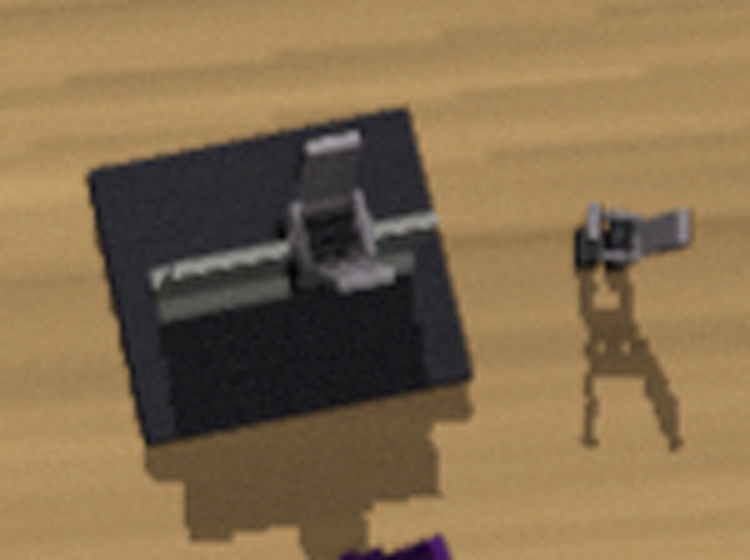

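View pics/a4.png

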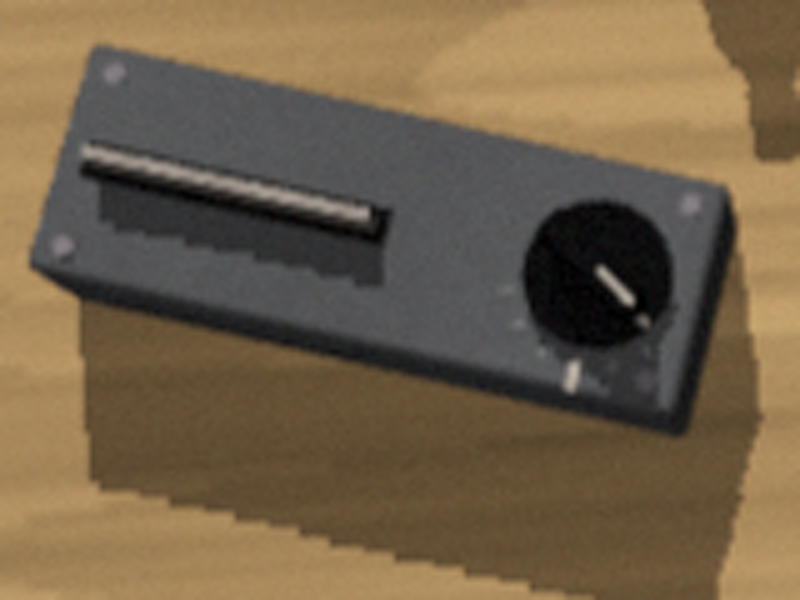

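The crops confirm it: the clip on the rack is the larger steel one. The long index mark is in the top crop at (572,375), and the pointer runs from (600,268) to (632,304). Next I'll measure these.

Run:
```python
from h import *
np.set_printoptions(precision=1,suppress=True)
s=capture("scene");t=capture("top")
T=lambda x,y:(140+(x-2)/5,200+(y-2)/5)
S=lambda x,y:(295+(x-2)/5,145+(y-2)/5)
print("case top (top)"); P=[onz(t,*T(*p),70)[:2] for p in [(95,46),(729,188),(682,434),(33,262)]]; print(np.array(P),np.mean(P,0))
print("case top (scene)"); P2=[onz(s,*S(*p),70)[:2] for p in [(750,197),(190,490),(58,322),(603,48)]]; print(np.array(P2),np.mean(P2,0))
def yaw(P): # order far+x left..., edges
    P=np.array(P); l=(P[0]-P[1])+(P[3]-P[2]); return np.arctan2(-l[0],l[1])
P=np.array(P);print("yaw top",yaw(P),"scene",yaw(P2), np.linalg.norm(P[0]-P[1]),np.linalg.norm(P[0]-P[3]))
print("disc centre top",onz(t,*T(598,272),78)[:2])
print("ptr",onz(t,*T(600,268),104)[:2],onz(t,*T(632,304),104)[:2],onz(t,*T(645,322),104)[:2])
print("mark",onz(t,*T(574,362),70)[:2],onz(t,*T(569,391),70)[:2])
print("screws",[tri(t,T(*a),s,S(*b)) for a,b in [((114,72),(712,183)),((692,203),(205,449)),((62,247),(597,72))]])
T3=lambda x,y:(340+(x-2)/5,220+(y-2)/5)
A=lambda x,y:(130+(x-1.5)/4,235+(y-1.5)/4)
print("foot top z14",np.array([onz(t,*T3(*p),14)[:2] for p in [(90,172),(408,108),(470,380),(148,445)]]))
print("strip ends top",onz(t,*T3(155,275),85),onz(t,*T3(435,222),85))
print("strip ends tri", tri(t,T3(155,275),s,A(405,148)), tri(t,T3(435,222),s,A(250,320)))
print("strip ends tri swapped", tri(t,T3(435,222),s,A(405,148)), tri(t,T3(155,275),s,A(250,320)))
```

```text
case top (top)
[[652.5 248.4]
 [580.4  12.4]
 [489.3  35.2]
 [570.9 272.5]] [573.3 142.1]
case top (scene)
[[657.  247.5]
 [583.5  12.7]
 [500.8  40. ]
 [572.7 276.1]] [578.5 144.1]
yaw top -0.3140533776023397 scene -0.2996889081157224 246.73524493541578 85.02072735679646
disc centre top [550.5  62.3]
ptr [547.1  59.3] [533.1  48.5] [526.2  44.2]
mark [518.9  73.5] [508.2  75.9]
screws [(array([642.4, 242. ,  71.3]), np.float64(2.5448185659552176)), (array([576.3,  27.6,  71.4]), np.float64(2.7698502523312922)), (array([577.1, 263. ,  69.5]), np.float64(3.1828178007141377))]
foot top z14 [[ 548.6 -124.6]
 [ 565.  -251.9]
 [ 456.7 -263.9]
 [ 440.9 -137.5]]
strip ends top [ 496.4 -139.    85. ] [ 508.5 -243.2   85. ]
strip ends tri (array([ 496.6, -141.5,   75.8]), np.float64(3.9475757925266532)) (array([ 509.4, -242.2,   84. ]), np.float64(2.8285778745638805))
strip ends tri swapped (array([ 519.1, -201.3,  159.8]), np.float64(69.03295041123957)) (array([ 487.8, -183.8,    5.3]), np.float64(83.16588189607391))
```

```bash
cat >> h.py <<'E'
def delta(xyz,phi):
    s=sense(); Rm=rot(s["tcp_rot"]); p=s["tool_pos"]
    Rt=R.from_matrix(np.array([[np.cos(phi),np.sin(phi),0],[np.sin(phi),-np.cos(phi),0],[0,0,-1]]).T)
    x=Rm.apply([1,0,0])
    print("now",p.round(1),"phi %.3f"%np.arctan2(x[1],x[0]),"t",s["t"],"w",s["gripper_width"],"F",s["contact_force"].round(1))
    print("shift m",(Rm.inv().apply(np.array(xyz)-p)/1000).round(4),"rotvec",((Rm.inv()*Rt).as_rotvec()).round(4))
E
python3 - <<'E'
from h import *
np.set_printoptions(precision=3,suppress=True)
s=capture("scene");t=capture("top")
S=lambda x,y:(295+(x-2)/5,145+(y-2)/5)
a,b=onz(s,*S(155,292),104)[:2],onz(s,*S(205,292),104)[:2]; d=a-b
print("scene ptr",a,b,np.arctan2(d[1],d[0]))
print("disc scene", onz(s,*S(216,334),78))
T3=lambda x,y:(340+(x-2)/5,220+(y-2)/5)
A=lambda x,y:(130+(x-1.5)/4,235+(y-1.5)/4)
print("handle-x",tri(t,T3(368,272),s,A(242,122)),"handle+x",tri(t,T3(333,140),s,A(346,182)))
print("z157 top",onz(t,*T3(368,272),157),onz(t,*T3(333,140),157)); print("scene",onz(s,*A(242,122),157),onz(s,*A(346,182),157))
delta([550.5,62,140],2.237)
E
```

```text
scene ptr [536.302  50.645] [549.478  61.639] -2.4462265080388232
disc scene [551.303  66.538  78.   ]
handle-x (array([ 483.166, -204.32 ,  152.935]), np.float64(1.1011422490485627)) handle+x (array([ 530.407, -197.305,  150.468]), np.float64(1.8829739034693946))
z157 top [ 482.322 -204.069  157.   ] [ 528.7   -196.984  157.   ]
scene [ 486.074 -205.274  157.   ] [ 534.659 -198.847  157.   ]
now [172.5 548.4 214.5] phi 1.266 t 0.4 w 91.84820571340391 F [-0.1 -0.3 -0.3]
shift m [-0.35   0.506  0.075] rotvec [-0.     0.    -0.971]
```

```bash
R='[[-0.35,0.506,0.055],[0,0,-0.98],110]'; python3 -m pendant '[[[-0.35,0.506,0.055],[0,0,-0.98],110],[[-0.35,0.506,0.055],[0,0,-0.98],110],[[-0.35,0.506,0.055],[0,0,-0.98],110],[[-0.35,0.506,0.055],[0,0,-0.98],110],[[-0.35,0.506,0.055],[0,0,-0.98],110],[[-0.35,0.506,0.055],[0,0,-0.98],110],[[-0.35,0.506,0.055],[0,0,-0.98],110],[[-0.35,0.506,0.055],[0,0,-0.98],110],[[-0.35,0.506,0.055],[0,0,-0.98],110],[[-0.35,0.506,0.055],[0,0,-0.98],110],[[-0.35,0.506,0.055],[0,0,-0.98],110],[[-0.35,0.506,0.055],[0,0,-0.98],110],[[-0.35,0.506,0.055],[0,0,-0.98],110],[[-0.35,0.506,0.055],[0,0,-0.98],110],[[-0.35,0.506,0.055],[0,0,-0.98],110],[[-0.35,0.506,0.055],[0,0,-0.98],110],[[-0.35,0.506,0.055],[0,0,-0.98],110],[[-0.35,0.506,0.055],[0,0,-0.98],110]]' 20
python3 - <<'E'
from h import *
delta([550.5,63,83],2.25)
s=capture("scene");t=capture("top")
crop(s,275,85,200,150,4,"pics/b1.png");crop(t,180,170,160,120,5,"pics/b2.png")
E
```

```text
t: 1.9
tool_pos: [550.6, 61.6, 159.3]
tcp_rot: [-0.0, 0.434, 0.901, -0.0]
contact_force: [-0.6, 0.4, -0.1]
gripper_width: 52.6
now [550.6  61.6 159.3] phi 2.243 t 1.9 w 52.59285194935462 F [-0.6  0.4 -0.1]
shift m [0.0011 0.0008 0.0763] rotvec [-0.0004 -0.0007 -0.0068]
```

View pics/b1.png

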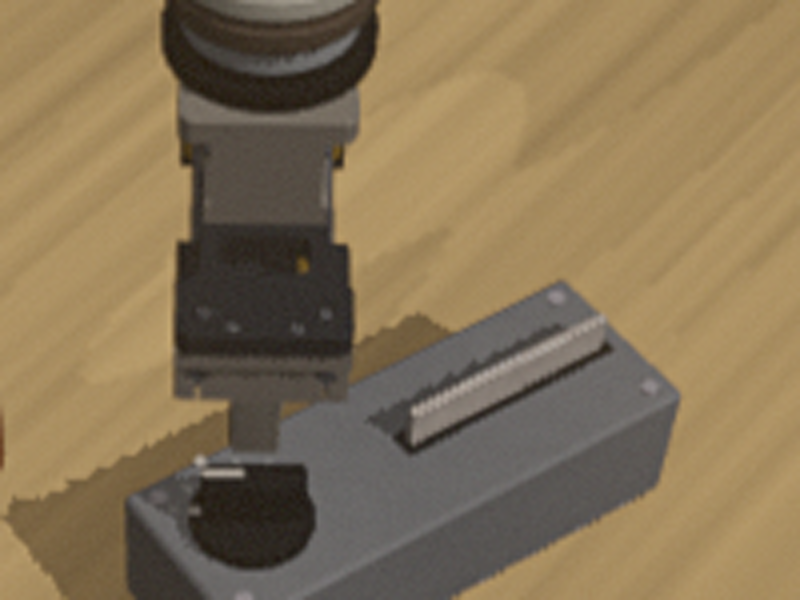

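The gripper, at crop (250,420), is centred over the knob with its fingers across the bar. I'll go down and close.

```bash
python3 -m pendant '[[[0.001,0.001,0.038],[0,0,-0.01],110],[[0.001,0.001,0.075],[0,0,-0.01],110],[[0.001,0.001,0.075],[0,0,-0.01],110],[[0.001,0.001,0.075],[0,0,-0.01],255],[[0.001,0.001,0.075],[0,0,-0.01],255],[[0.001,0.001,0.075],[0,0,-0.01],255],[[0.001,0.001,0.075],[0,0,-0.01],255],[[0.001,0.001,0.075],[0,0,-0.01],255],[[0.001,0.001,0.075],[0,0,-0.01],255]]' 20
python3 - <<'E'
from h import *
delta([550.5,63,83],1.266)
E
```

```text
t: 2.75
tool_pos: [551.7, 63.3, 85.5]
tcp_rot: [0.002, 0.428, 0.904, -0.0]
contact_force: [8.5, -9.3, -6.5]
gripper_width: 14.3
now [551.7  63.3  85.5] phi 2.256 t 2.75 w 14.257771011997145 F [ 8.5 -9.3 -6.5]
shift m [ 0.0005 -0.0011  0.0025] rotvec [0.0032 0.0029 0.9904]
```

```bash
python3 -m pendant '[[[-0.0015,0,0],[0,0,0.1],255],[[-0.0015,0,0],[0,0,0.2],255],[[-0.0015,0,0],[0,0,0.3],255],[[-0.0015,0,0],[0,0,0.4],255],[[-0.0015,0,0],[0,0,0.5],255],[[-0.0015,0,0],[0,0,0.6],255],[[-0.0015,0,0],[0,0,0.7],255],[[-0.0015,0,0],[0,0,0.8],255],[[-0.0015,0,0],[0,0,0.9],255],[[-0.0015,0,0],[0,0,0.99],255],[[-0.0015,0,0],[0,0,0.99],255],[[-0.0015,0,0],[0,0,0.99],255]]' 20
python3 - <<'E'
from h import *
delta([550.5,63,83],1.266)
s=capture("scene")
crop(s,275,85,200,150,4,"pics/c1.png")
E
```

```text
t: 3.75
tool_pos: [552.1, 62.5, 85.5]
tcp_rot: [0.001, 0.806, 0.593, 0.0]
contact_force: [1.4, -3.4, 3.4]
gripper_width: 13.8
now [552.1  62.5  85.5] phi 1.268 t 3.75 w 13.755843960742542 F [ 1.4 -3.4  3.4]
shift m [ 0.     -0.0017  0.0025] rotvec [0.0019 0.0003 0.0024]
```

View pics/c1.png

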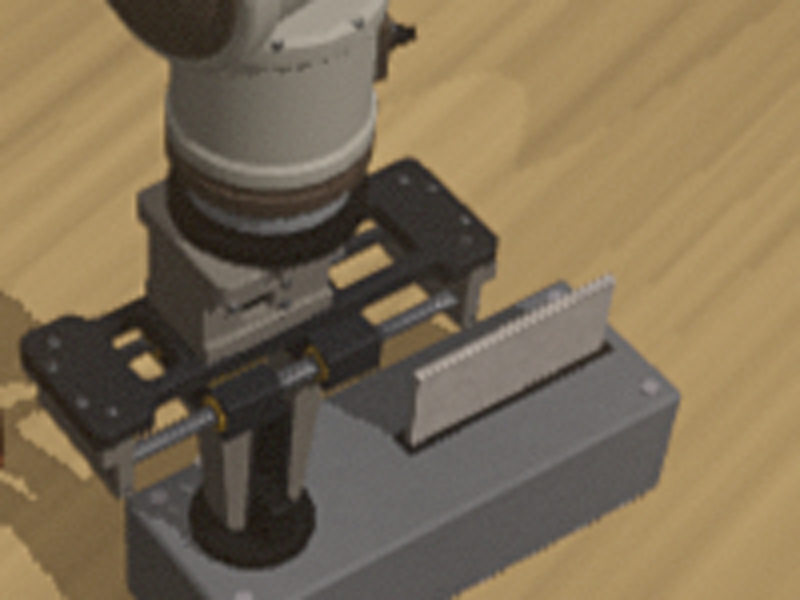

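The card is up; its top edge now runs from (418,375) to (612,282) in the crop. I'll release, rise and check the pointer.

```bash
python3 -m pendant '[[[0,0,0],[0,0,0],110],[[0,0,0],[0,0,0],110],[[0,0,0],[0,0,0],110],[[0,0,-0.04],[0,0,0],60],[[0,0.05,-0.08],[0,0,0],60],[[0,0.06,-0.12],[0,0,0],60],[[0.0,0.06,-0.15],[0,0,0],40]]' 20
python3 - <<'E'
from h import *
delta([506,-201,200],0.122)
s=capture("scene");t=capture("top")
crop(s,295,145,160,120,5,"pics/d1.png");crop(t,140,200,160,120,5,"pics/d2.png")
E
```

```text
t: 4.38
tool_pos: [607.7, 44.9, 228.3]
tcp_rot: [-0.001, 0.806, 0.592, -0.001]
contact_force: [1.5, -0.5, 0.1]
gripper_width: 58.4
now [607.7  44.9 228.3] phi 1.266 t 4.3833 w 58.411487213857725 F [ 1.5 -0.5  0.1]
shift m [-0.2651 -0.0231  0.0285] rotvec [-0.0026  0.0021  1.1441]
```

View pics/d1.png

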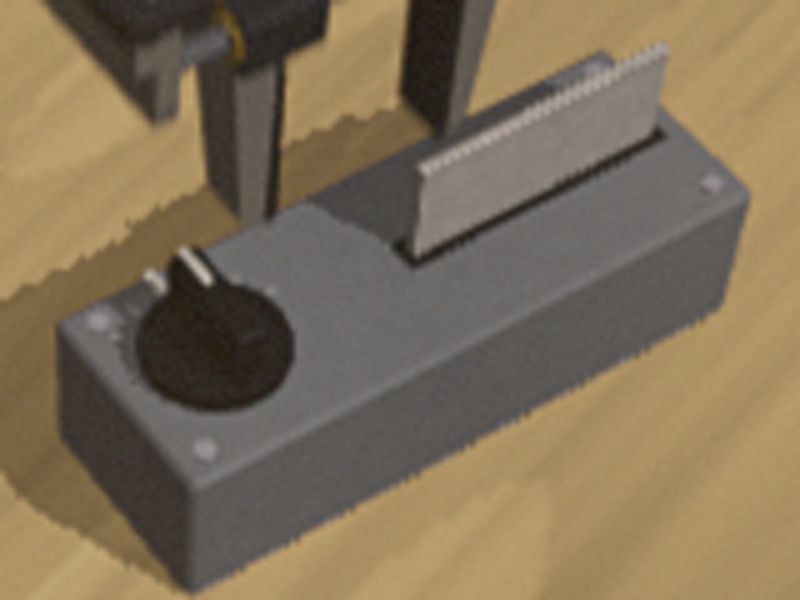

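View pics/d2.png

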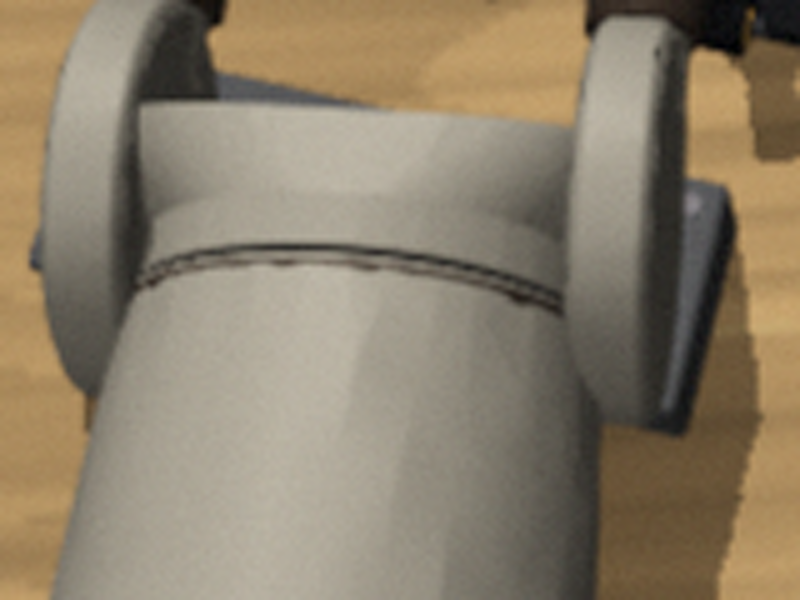

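The scene crop shows the pointer at (197,265), pointing at the mark at (153,282), roughly in line. I'll check it in the top view once the arm is clear, and move over to the clip now.

```bash
python3 -m pendant '[[[-0.265,-0.023,0.01],[0,0,1.144],0],[[-0.265,-0.023,0.01],[0,0,1.144],0],[[-0.265,-0.023,0.01],[0,0,1.144],0],[[-0.265,-0.023,0.01],[0,0,1.144],0],[[-0.265,-0.023,0.01],[0,0,1.144],0],[[-0.265,-0.023,0.01],[0,0,1.144],0],[[-0.265,-0.023,0.01],[0,0,1.144],0],[[-0.265,-0.023,0.01],[0,0,1.144],0],[[-0.265,-0.023,0.01],[0,0,1.144],0],[[-0.265,-0.023,0.01],[0,0,1.144],0],[[-0.265,-0.023,0.01],[0,0,1.144],0],[[-0.265,-0.023,0.01],[0,0,1.144],0]]' 20
python3 - <<'E'
from h import *
delta([506,-201,119],0.122)
s=capture("scene");t=capture("top")
crop(s,130,195,160,120,5,"pics/e1.png");crop(t,140,200,160,120,5,"pics/e2.png")
E
```

```text
t: 5.48
tool_pos: [506.0, -200.0, 218.3]
tcp_rot: [-0.0, 0.998, 0.063, -0.0]
contact_force: [0.2, 0.1, 0.5]
gripper_width: 91.7
now [ 506.  -200.   218.3] phi 0.126 t 5.4833 w 91.72126162137305 F [0.2 0.1 0.5]
shift m [-0.      0.001   0.0993] rotvec [-0.0006  0.0005  0.0037]
```

View pics/e1.png

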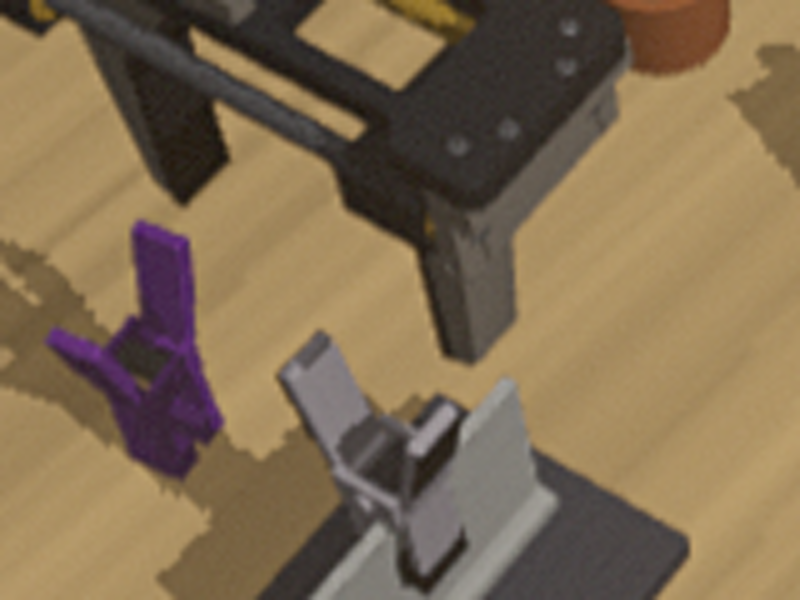

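View pics/e2.png

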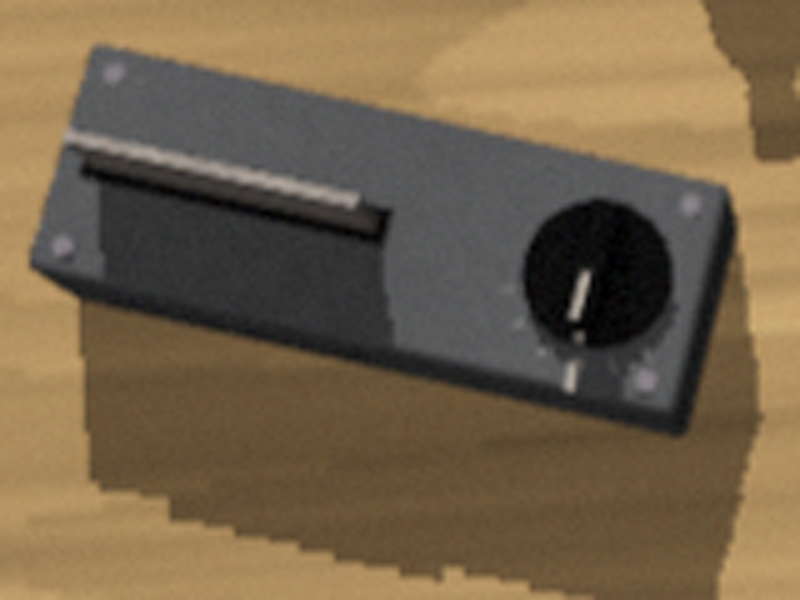

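In the top crop the pointer (586,272)→(574,319) heads for the mark (574,362)–(569,391). I'll check that numerically using white-pixel masks.

Run:
```python
from h import *
np.set_printoptions(precision=3,suppress=True)
s=capture("scene");t=capture("top")
def comps(c,x,y,w,h,f=8):
    g=cv2.resize(c["color"][y:y+h,x:x+w],None,fx=f,fy=f,interpolation=cv2.INTER_CUBIC).min(2)
    m=(g>120).astype(np.uint8)
    n,l,st,ce=cv2.connectedComponentsWithStats(m)
    for i in range(1,n):
        if st[i,4]<60: continue
        ys,xs=np.nonzero(l==i); r=cv2.fitLine(np.c_[xs,ys].astype(np.float32),cv2.DIST_L2,0,.01,.01).ravel()
        L=np.sqrt(np.var(xs)+np.var(ys))*1.73
        p=[((r[2]+k*L*r[0]+.5)/f-.5+x,(r[3]+k*L*r[1]+.5)/f-.5+y) for k in(-1,1)]
        yield st[i,4],p
for nm,c,b in(("top",t,(240,245,40,40)),("scene",s,(315,185,45,40))):
    for a,p in comps(c,*b):
        for z in(70,78,104):
            P=[onz(c,*q,z)[:2] for q in p]; d=P[1]-P[0]
            print(nm,a,np.array(p).round(1).tolist(),z,P[0],P[1],"ang",np.arctan2(d[1],d[0])%np.pi)
T=lambda x,y:(140+(x-2)/5,200+(y-2)/5)
S=lambda x,y:(295+(x-2)/5,145+(y-2)/5)
print("card ends tri",tri(t,T(358,200),s,S(422,172)),tri(t,T(70,137),s,S(664,50)))
a=onz(t,*T(358,200),115);b=onz(t,*T(70,137),115);print("top z115",a,b,(a+b)/2,np.linalg.norm(a-b))
a=onz(s,*S(422,168),115);b=onz(s,*S(662,48),115);print("scene z115",a,b,(a+b)/2,np.linalg.norm(a-b))
```

```text
top 781 [[254.4, 262.8], [256.7, 254.4]] 70 [536.049  72.689] [551.596  67.62 ] ang 2.8263707144444044
top 781 [[254.4, 262.8], [256.7, 254.4]] 78 [534.673  71.938] [550.106  66.905] ang 2.826370714444404
top 781 [[254.4, 262.8], [256.7, 254.4]] 104 [530.2    69.495] [545.26   64.584] ang 2.826370714444404
top 592 [[253.3, 277.5], [253.8, 272.3]] 70 [508.865  76.03 ] [518.376  74.662] ang 2.99877628892379
top 592 [[253.3, 277.5], [253.8, 272.3]] 78 [507.689  75.253] [517.13   73.896] ang 2.9987762889237906
top 592 [[253.3, 277.5], [253.8, 272.3]] 104 [503.867  72.73 ] [513.081  71.406] ang 2.998776288923789
top 505 [[268.5, 277.5], [268.8, 273.6]] 70 [506.805  48.138] [513.96   47.091] ang 2.996306656887038
top 505 [[268.5, 277.5], [268.8, 273.6]] 78 [505.644  47.567] [512.747  46.528] ang 2.996306656887036
top 505 [[268.5, 277.5], [268.8, 273.6]] 104 [501.872  45.713] [508.804  44.699] ang 2.996306656887039
scene 949 [[331.0, 194.5], [336.6, 201.0]] 70 [513.205  94.585] [530.724  89.027] ang 2.8344010076898516
scene 949 [[331.0, 194.5], [336.6, 201.0]] 78 [517.453  89.143] [534.797 
[... 738 characters left out ...]
ang 0.25579063483166553
scene 379 [[315.4, 206.9], [315.4, 210.5]] 70 [510.246  54.224] [515.622  47.877] ang 2.2735897592423364
scene 379 [[315.4, 206.9], [315.4, 210.5]] 78 [514.524  49.185] [519.846  42.901] ang 2.273589759242344
scene 379 [[315.4, 206.9], [315.4, 210.5]] 104 [528.427  32.806] [533.576  26.729] ang 2.2735897592423404
card ends tri (array([577.398, 145.057, 113.393]), np.float64(2.9708856114392312)) (array([608.695, 248.427, 112.804]), np.float64(4.1005872239647))
top z115 [576.006 143.658 115.   ] [606.639 246.275 115.   ] [591.323 194.966 115.   ] 107.0920799722965
scene z115 [577.819 146.677 115.   ] [609.574 248.808 115.   ] [593.697 197.743 115.   ] 106.95380298896086
```

The pointer sits at 2.83 rad against 2.83–2.84 for the mark, and the card top is at about 113–115 mm, so the knob is set. I'll go down around the clip's handles.

```bash
python3 -m pendant '[[[0,0.001,0.03],[0,0,0.004],0],[[0,0.001,0.06],[0,0,0.004],0],[[0,0.001,0.08],[0,0,0.004],0],[[0,0.001,0.099],[0,0,0.004],0],[[0,0.001,0.099],[0,0,0.004],0],[[0,0.001,0.099],[0,0,0.004],0]]' 25
python3 - <<'E'
from h import *
delta([506,-201,119],0.122)
s=capture("scene");t=capture("top")
crop(s,130,205,160,120,5,"pics/f1.png");crop(t,340,210,160,120,5,"pics/f2.png")
E
```

```text
t: 6.18
tool_pos: [505.7, -201.0, 119.1]
tcp_rot: [-0.001, 0.998, 0.059, -0.001]
contact_force: [-0.0, -0.1, -0.4]
gripper_width: 92.1
now [ 505.7 -201.   119.1] phi 0.119 t 6.1833 w 92.11549343945323 F [-0.  -0.1 -0.4]
shift m [0.0003 0.     0.0001] rotvec [-0.0014  0.0016 -0.0032]
```

View pics/f1.png

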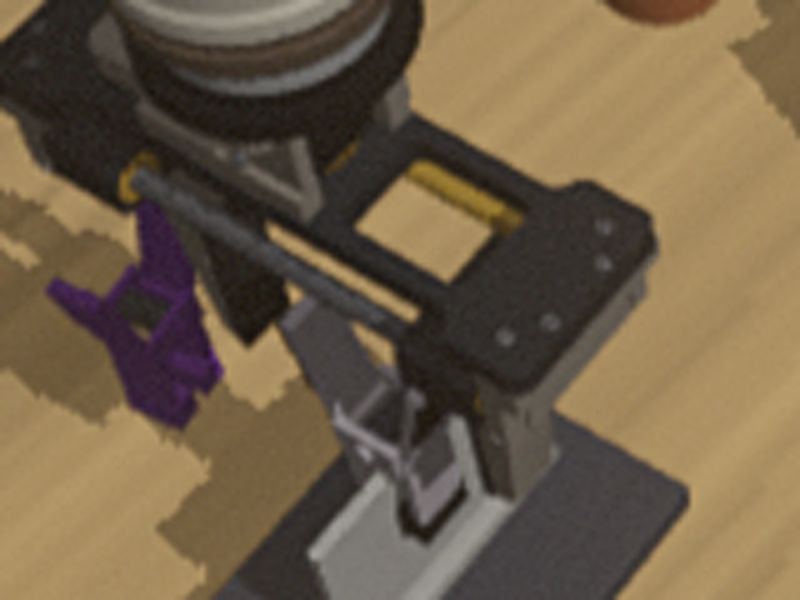

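The fingers straddle the handles, with tips at crop (255,330) and (515,490), and there is no contact yet. I'll close part way first to check the centring.

```bash
python3 -m pendant '[[[0,0,0],[0,0,0],80],[[0,0,0],[0,0,0],100],[[0,0,0],[0,0,0],110],[[0,0,0],[0,0,0],118],[[0,0,0],[0,0,0],124],[[0,0,0],[0,0,0],128]]' 25
python3 - <<'E'
from h import *
delta([506,-201,119],0.122); print(sense()["wrist_torque"])
E
```

```text
t: 6.78
tool_pos: [506.2, -201.6, 119.9]
tcp_rot: [0.0, 0.998, 0.059, 0.0]
contact_force: [-0.7, -0.2, -0.6]
gripper_width: 54.1
now [ 506.2 -201.6  119.9] phi 0.118 t 6.7833 w 54.077606700423374 F [-0.7 -0.2 -0.6]
shift m [-0.0001 -0.0006  0.0009] rotvec [ 0.0002 -0.0001 -0.004 ]
[-0.05954074  0.08964131  0.00704489]
```

```bash
python3 -m pendant '[[[0,0,0],[0,0,0],135],[[0,0,0],[0,0,0],140],[[0,0,0],[0,0,0],140],[[0,0,0],[0,0,0],140]]' 25
python3 - <<'E'
from h import *
delta([506,-201,119],0.122); print(sense()["wrist_torque"])
E
```

```text
t: 7.12
tool_pos: [506.0, -201.4, 119.5]
tcp_rot: [-0.0, 0.998, 0.059, -0.0]
contact_force: [-0.2, 0.1, -1.2]
gripper_width: 41.2
now [ 506.  -201.4  119.5] phi 0.118 t 7.1167 w 41.24375729087167 F [-0.2  0.1 -1.2]
shift m [ 0.     -0.0004  0.0005] rotvec [-0.0003  0.0004 -0.004 ]
[-0.07108878  0.03414437 -0.00881279]
```

It is well centred, with almost no side force. I'll squeeze fully.

```bash
python3 -m pendant '[[[0,0,0],[0,0,0],155],[[0,0,0],[0,0,0],170],[[0,0,0],[0,0,0],200],[[0,0,0],[0,0,0],255],[[0,0,0],[0,0,0],255],[[0,0,0],[0,0,0],255],[[0,0,0],[0,0,0],255]]' 30
python3 - <<'E'
from h import *
delta([506,-201,119],0.122); print(sense()["wrist_torque"])
s=capture("scene")
crop(s,130,205,160,120,5,"pics/g1.png")
E
```

```text
t: 7.7
tool_pos: [506.2, -201.5, 119.7]
tcp_rot: [-0.0, 0.998, 0.059, -0.0]
contact_force: [-0.8, -0.3, -1.1]
gripper_width: 30.9
now [ 506.2 -201.5  119.7] phi 0.118 t 7.7 w 30.945508593282142 F [-0.8 -0.3 -1.1]
shift m [-0.0001 -0.0006  0.0007] rotvec [-0.      0.     -0.0039]
[-0.06860334  0.04233809 -0.00675566]
```

View pics/g1.png

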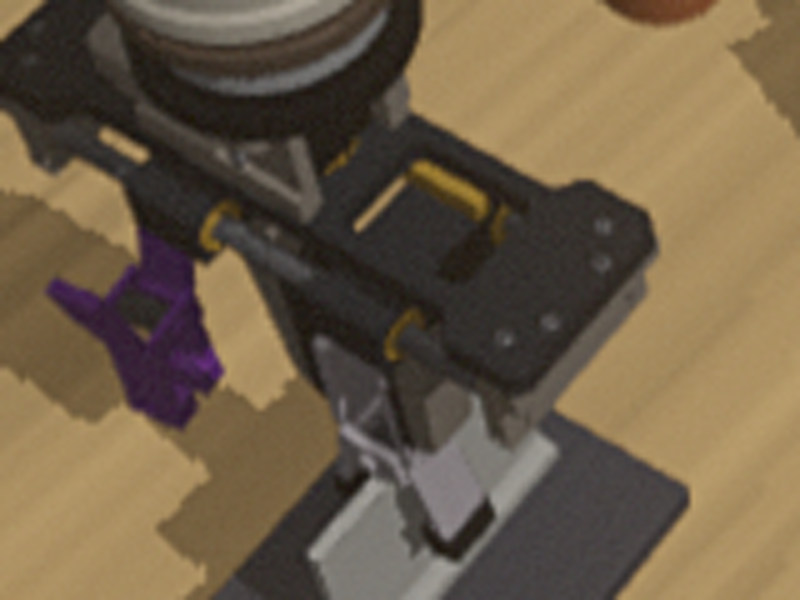

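The clip is fully squeezed (width 30.9) and its jaws have spread off the strip; the +x jaw is at crop (465,530). I'll lift straight up slowly.

```bash
python3 -m pendant '[[[0,0,-0.01],[0,0,0],255],[[0,0,-0.02],[0,0,0],255],[[0,0,-0.035],[0,0,0],255],[[0,0,-0.05],[0,0,0],255],[[0,0,-0.065],[0,0,0],255],[[0,0,-0.08],[0,0,0],255],[[0,0,-0.1],[0,0,0],255],[[0,0,-0.11],[0,0,0],255],[[0,0,-0.115],[0,0,0],255],[[0,0,-0.115],[0,0,0],255]]' 30
python3 - <<'E'
from h import *
delta([593,196.4,235],-0.304); print(sense()["wrist_torque"])
s=capture("scene");t=capture("top")
crop(s,130,175,160,120,5,"pics/k1.png")
crop(t,340,190,160,120,5,"pics/k2.png")
E
```

```text
t: 8.58
tool_pos: [506.9, -202.0, 236.5]
tcp_rot: [0.001, 0.998, 0.059, 0.001]
contact_force: [0.0, -0.5, -1.3]
gripper_width: 31.3
now [ 506.9 -202.   236.5] phi 0.118 t 8.5833 w 31.28499930707421 F [ 0.  -0.5 -1.3]
shift m [ 0.1324 -0.3855  0.001 ] rotvec [ 0.0015 -0.0028  0.422 ]
[-0.07893006  0.07792224  0.00115993]
```

View pics/k1.png

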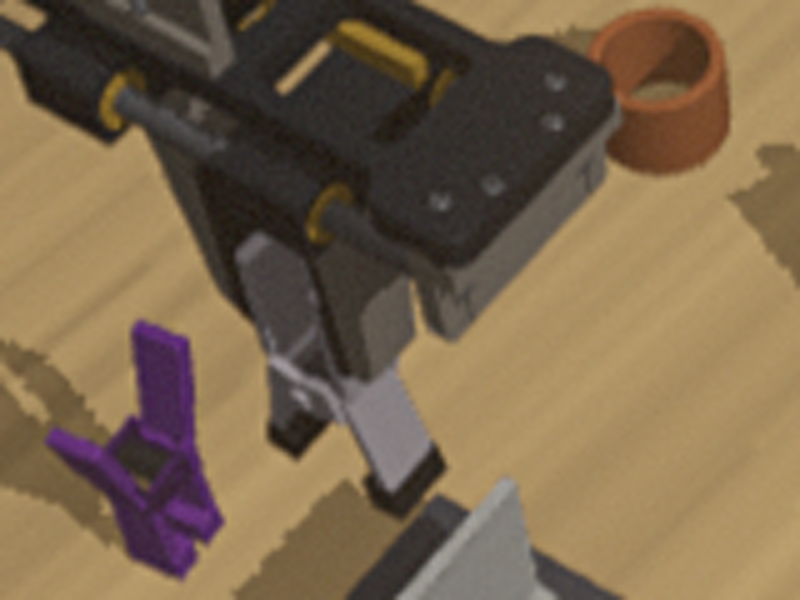

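View pics/k2.png

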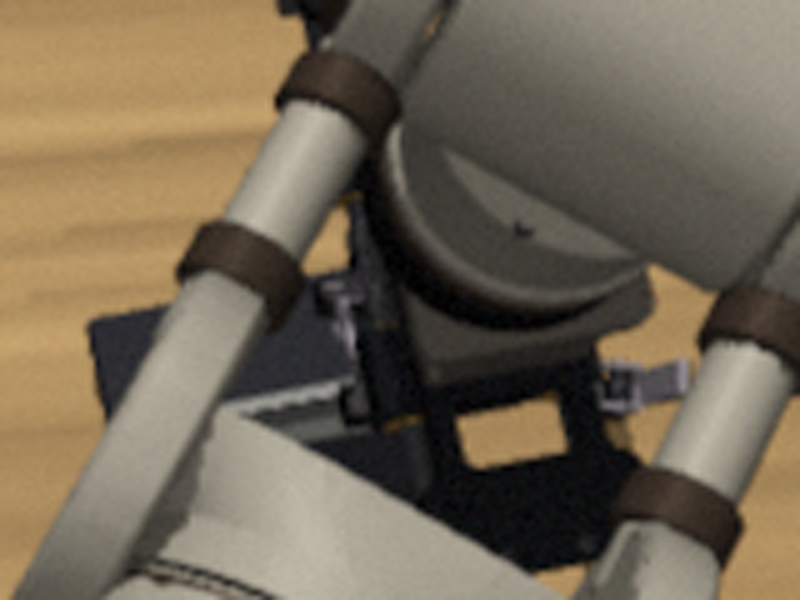

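The clip is held upright and wide open, with jaw ends at crop (290,450) and (420,490). I'll measure where it sits in the tool frame.

Run:
```python
from h import *
np.set_printoptions(precision=1,suppress=True)
s=capture("scene");st=sense();Rm=rot(st["tcp_rot"]);p=st["tool_pos"]
K=lambda x,y:(130+(x-2)/5,175+(y-2)/5)
for n,q,z in [("jaw+x out -y",(400,517),172),("jaw+x out +y",(445,466),172),("jaw+x in -y bottom",(368,500),172),("jaw-x -y outer",(270,440),172),("jaw-x out",(295,457),172),("finger+x tip -y",(357,380),236.5),("finger+x tip +y",(413,338),236.5)]:
    w=onz(s,*K(*q),z); d=w-p; 
    print(n,w,"tool",Rm.inv().apply(d))
for n,w in [("tcp",p),("finger out",p+Rm.apply([16,0,0]))]: u=proj(s,w); print(n,(u-[130,175])*5+2)
```

```text
jaw+x out -y [ 533.4 -207.6  172. ] tool [26.9  9.7 61.6]
jaw+x out +y [ 530.7 -187.1  172. ] tool [ 26.6 -11.   61.6]
jaw+x in -y bottom [ 522.1 -209.5  172. ] tool [15.5 10.3 61.6]
jaw-x -y outer [ 485.  -213.5  172. ] tool [-21.9   9.9  61.6]
jaw-x out [ 495.  -212.9  172. ] tool [-11.9  10.4  61.6]
finger+x tip -y [ 530.3 -207.1  236.5] tool [23.8  8.8 -2.9]
finger+x tip +y [ 531.8 -187.7  236.5] tool [ 27.5 -10.3  -2.9]
tcp [312.5 325.3]
finger out [357.5 351.3]
```

Relative to the tool the clip is centred within about 2 mm, and the jaw gap is about 27–29 mm. I'll carry it over the card smoothly.

```bash
python3 -m pendant '[[[0.003,-0.008,0],[0,0,0.008],255],[[0.010,-0.030,0],[0,0,0.03],255],[[0.020,-0.057,0],[0,0,0.06],255],[[0.030,-0.087,0],[0,0,0.095],255],[[0.040,-0.117,0],[0,0,0.13],255],[[0.050,-0.147,0],[0,0,0.16],255],[[0.060,-0.177,0],[0,0,0.19],255],[[0.071,-0.207,0],[0,0,0.225],255],[[0.081,-0.237,0],[0,0,0.26],255],[[0.092,-0.267,0],[0,0,0.29],255],[[0.102,-0.297,0],[0,0,0.325],255],[[0.112,-0.325,0],[0,0,0.355],255],[[0.120,-0.350,0],[0,0,0.385],255],[[0.127,-0.370,0],[0,0,0.405],255],[[0.131,-0.381,0],[0,0,0.418],255],[[0.1324,-0.3855,0],[0,0,0.422],255],[[0.1324,-0.3855,0],[0,0,0.422],255],[[0.1324,-0.3855,0],[0,0,0.422],255]]' 30
python3 - <<'E'
from h import *
delta([593,196.4,152],-0.304); print(sense()["wrist_torque"])
s=capture("scene");t=capture("top")
crop(s,315,75,160,120,5,"pics/m1.png")
crop(t,100,170,160,120,5,"pics/m2.png")
E
```

```text
t: 10.23
tool_pos: [591.8, 196.6, 234.1]
tcp_rot: [0.0, 0.988, -0.151, -0.001]
contact_force: [0.2, 0.1, -1.9]
gripper_width: 31.4
now [591.8 196.6 234.1] phi -0.304 t 10.2333 w 31.352433741057055 F [ 0.2  0.1 -1.9]
shift m [ 0.0013 -0.0002  0.0821] rotvec [0.0009 0.0011 0.0003]
[-0.07567565  0.12270006 -0.0067667 ]
```

View pics/m1.png

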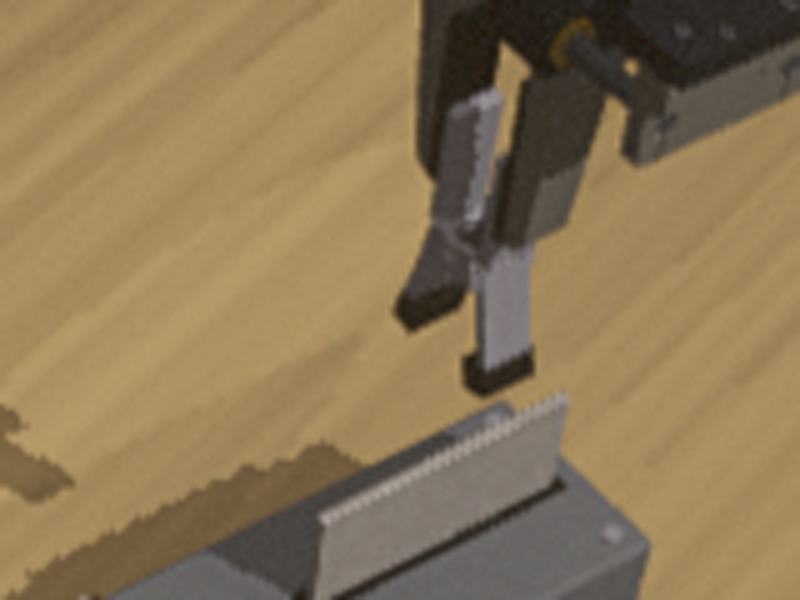

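View pics/m2.png

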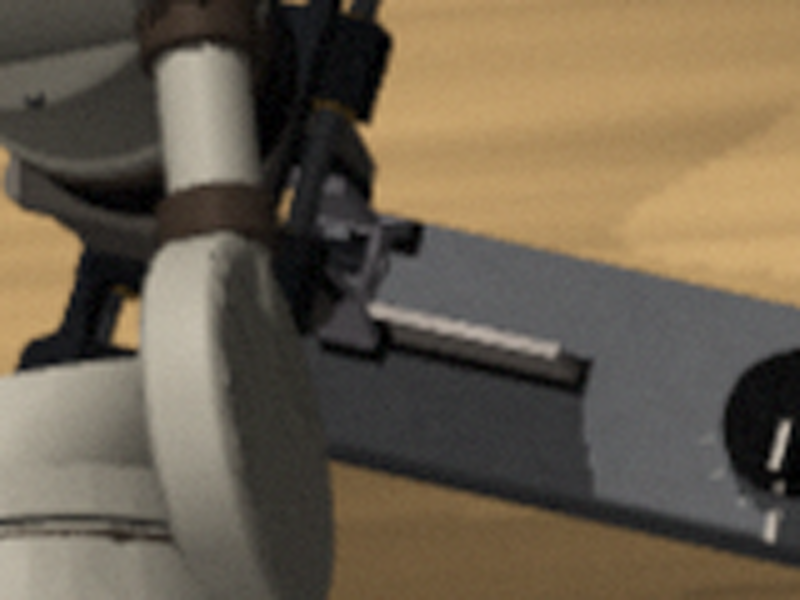

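Run:
```python
from h import *
np.set_printoptions(precision=1,suppress=True)
s=capture("scene");t=capture("top")
K=lambda x,y:(315+(x-2)/5,75+(y-2)/5)
T=lambda x,y:(100+(x-2)/5,170+(y-2)/5)
ph=-0.304;ex=np.array([np.cos(ph),np.sin(ph)]);ey=np.array([-ex[1],ex[0]])
o=np.array([593.7,197.7]);oT=np.array([591.3,195.0])
for n,q in [("+x out -y",(487,397)),("+x out +y",(534,374)),("+x in -y",(464,388)),("-x out -y",(394,314)),("-x in -y",(412,332)),("-x in +y",(466,303))]:
    d=onz(s,*K(*q),169.6)[:2]-o; print("scene",n,d@ex,d@ey)
for n,q in [("+x out -y",(420,225)),("+x in -y",(418,252)),("-x out -y",(382,357)),("-x in -y",(384,335))]:
    d=onz(t,*T(*q),169.6)[:2]-oT; print("top",n,d@ex,d@ey)
```

```text
scene +x out -y 23.7009466541141 -8.255383054934406
scene +x out +y 23.746693968150403 11.662278956131098
scene +x in -y 16.206132247236624 -12.121635003880947
scene -x out -y -24.824043029525285 -10.48170361517288
scene -x in -y -14.50186899850573 -10.609175759415454
scene -x in +y -15.725197869436862 13.492706494441947
top +x out -y 23.476308043633697 -8.023526082728843
top +x in -y 14.156236585148863 -10.007737909702133
top -x out -y -23.92464053985143 -8.331503438330037
top -x in -y -16.42959437825707 -6.848024659700344
```

Both views put the clip within 1 mm of the card's centre across it and about 1–2 mm off along it. I'll lower it slowly to about 28 mm past the card's top edge.

```bash
python3 -m pendant '[[[0.0005,0.001,0.005],[0,0,0],255],[[0.0005,0.001,0.015],[0,0,0],255],[[0.0005,0.001,0.025],[0,0,0],255],[[0.0005,0.001,0.035],[0,0,0],255],[[0.0005,0.001,0.045],[0,0,0],255],[[0.0005,0.001,0.055],[0,0,0],255],[[0.0005,0.001,0.063],[0,0,0],255],[[0.0005,0.001,0.070],[0,0,0],255],[[0.0005,0.001,0.076],[0,0,0],255],[[0.0005,0.001,0.080],[0,0,0],255],[[0.0005,0.001,0.081],[0,0,0],255],[[0.0005,0.001,0.081],[0,0,0],255],[[0.0005,0.001,0.081],[0,0,0],255],[[0.0005,0.001,0.081],[0,0,0],255]]' 30
python3 - <<'E'
from h import *
delta([593,196.4,152],-0.304); print(sense()["wrist_torque"],abs(sense()["joint_vel"]).max())
s=capture("scene");t=capture("top")
crop(s,315,95,160,120,5,"pics/n1.png")
crop(t,100,170,160,120,5,"pics/n2.png"); cv2.imwrite("pics/n3.png",s["color"])
E
```

```text
t: 11.6
tool_pos: [592.9, 195.8, 154.4]
tcp_rot: [-0.0, 0.988, -0.151, 0.001]
contact_force: [0.3, -0.2, -0.9]
gripper_width: 31.1
now [592.9 195.8 154.4] phi -0.304 t 11.6 w 31.061360541251172 F [ 0.3 -0.2 -0.9]
shift m [-0.0001 -0.0006  0.0024] rotvec [-0.0005 -0.0011 -0.    ]
[-0.08402976  0.11707142  0.01267966] 0.0019794773711460808
```

View pics/n1.png

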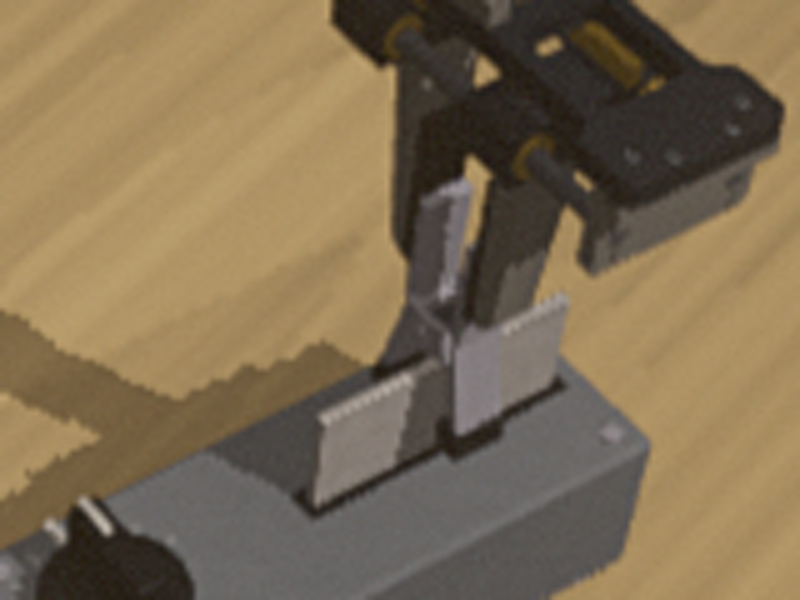

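View pics/n2.png

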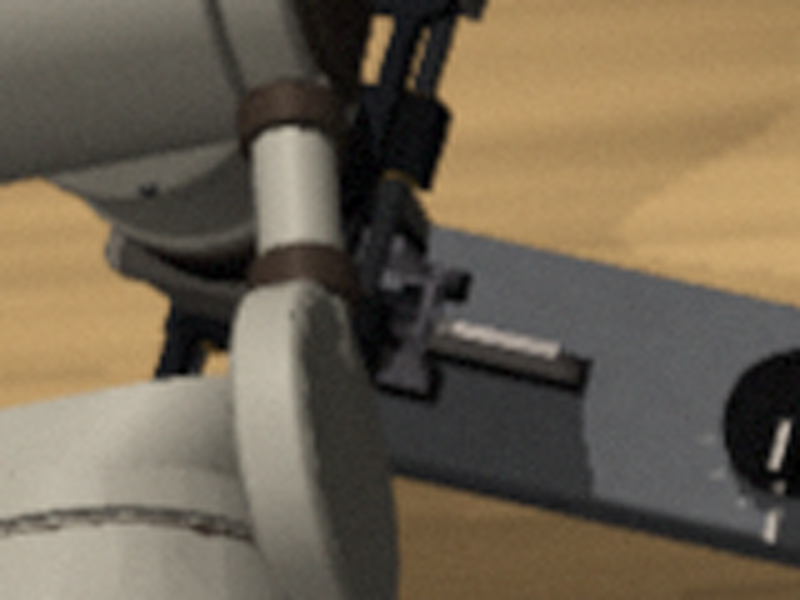

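View pics/n3.png

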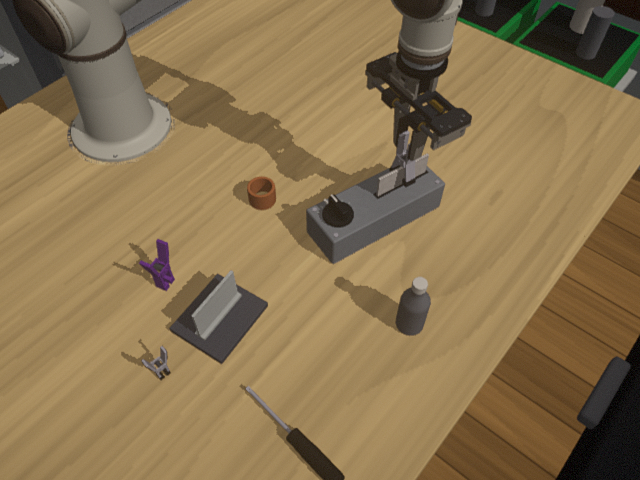

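The clip straddles the card, with the +x jaw end at scene crop (475,445). I'll estimate the jaw-end height, since the camera shows it at its lowest corner.

Run:
```python
from h import *
np.set_printoptions(precision=1,suppress=True)
s=capture("scene");t=capture("top")
K=lambda x,y:(315+(x-2)/5,95+(y-2)/5)
T=lambda x,y:(100+(x-2)/5,170+(y-2)/5)
ph=-0.304;ex=np.array([np.cos(ph),np.sin(ph)]);ey=np.array([-ex[1],ex[0]]);o=np.array([593.7,197.7]);oT=np.array([591.3,195.0])
for z in (84,88,92,96):
    print(z,[((d:=onz(s,*K(*q),z)[:2]-o)@ex).round(1).item() for q in[(456,460),(502,436)]],[(d:=onz(s,*K(*q),z)[:2]-o)@ey for q in[(456,460),(502,436)]],
     "top",[(((d:=onz(t,*T(*q),z)[:2]-oT)@ex).round(1),(d@ey).round(1)) for q in[(470,276),(467,300),(435,400)]])
```

```text
84 [21.1, 20.9] [np.float64(-6.116026519941059), np.float64(14.902824713930327)] top [(np.float64(25.2), np.float64(-7.3)), (np.float64(16.2), np.float64(-8.7)), (np.float64(-22.8), np.float64(-7.7))]
88 [23.7, 23.5] [np.float64(-8.702311731564505), np.float64(12.209796531432245)] top [(np.float64(24.5), np.float64(-8.4)), (np.float64(15.5), np.float64(-9.8)), (np.float64(-23.3), np.float64(-8.7))]
92 [26.2, 26.0] [np.float64(-11.288596943187912), np.float64(9.516768348934304)] top [(np.float64(23.8), np.float64(-9.4)), (np.float64(14.8), np.float64(-10.8)), (np.float64(-23.9), np.float64(-9.7))]
96 [28.8, 28.6] [np.float64(-13.874882154811502), np.float64(6.823740166436223)] top [(np.float64(23.1), np.float64(-10.4)), (np.float64(14.2), np.float64(-11.9)), (np.float64(-24.4), np.float64(-10.8))]
```

The jaw ends are at z ≈ 88–90 mm, about 26 mm below the card's top and 18 mm or more above the case. They are centred, with about 11 mm clear of the card on each side. The pointer is still at the mark and the wrist force shows only the clip's weight, so I'm handing in.

Run:
```python
from station import *
print(sign_off()); s=sense(); print(s["t"],s["gripper_width"],s["contact_force"])
```

```text
the job is handed in; nothing more can be done
None
the job is handed in; nothing more can be done
```

I turned the knob about 0.99 rad clockwise to the index mark. Then I squeezed the large steel clip off the rack and lowered it, wide open, over the middle of the card's top edge. I handed in still squeezing it at 30 N, at about 11.7 s of the 54 s allowed.

What the last checks showed:
- **Knob:** the pointer measured 2.83 rad and the mark direction 2.83–2.84. The mark's own pixels alone gave 2.80 to 2.85, depending on the view.
- **Card:** the top edge triangulated at about 113 mm against the nominal 115 mm. That is within the cameras' roughly 2 mm calibration error.
- **Clip:** the opening over the handles was 31 mm, so it was fully squeezed. The jaws are centred on the card within about 1–2 mm, with about 11 mm clear on each side. Their ends are about 26 mm below the card's top and about 18 mm above the lift.
- **Contact:** the wrist force was about 1 N, which is just the clip's weight.
- **Bystanders:** everything else on the bench looked unmoved in the last picture.

The two cameras disagreed by 2–5 mm in absolute position, so I did the final centring by comparing clip and card within each view, and the two then agreed within about 1–2 mm. After hand-in the state could no longer be read, so I have no reading from the final second.

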